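# Count to the third slot and load the sauce box

### The arm

A 6-joint arm with a two-finger parallel gripper is mounted at the origin on the work surface. World frame = base frame: x ahead of the robot, y to its left, z up, the work surface at z = 0. Lengths are in mm, angles in degrees, forces in N, time in s.
With the tool pointing down it reaches from about 350 to 850 mm from the base axis. Payload 8.1 kg.
Tool frame: the origin (TCP) lies at the very end of the fingers, on their centre line; the grasp point (between the pads) lies 19 mm behind it; z points along the fingers, y is the direction in which the jaws open and shut (so a half turn about z gives the same grasp; the last joint's range is limited). The gripper opens to 85 mm and grips with 20 to 120 N. Pads are 22 mm wide; open, the fingers measure 114 mm over their backs; the gripper's body (76 mm by 85 mm) begins 54 mm behind the grasp point. The pads swing forward as they close: fully open they stand 13 mm farther back than shut.
Start: joints at [-68.319, 7.471, 85.268, -0, 87.261, -4.893], TCP at [268.43, -536.611, 231.292] pointing down, gripper open.
Joint ranges: [-169.43, 169.43], [-51.17, 129.36], [1.28, 143.12], [-76.62, 256.62], [0, 156.53], [-152.29, 152.29]. Speed limits (degrees/s): [136.94, 136.94, 159.86, 180, 180, 180].

### API

Orientations are given as [roll, pitch, yaw] about the fixed x, y, z axes, in that order (R = Rz(yaw) Ry(pitch) Rx(roll)).
In Python, from bench import r gives the robot as it stands.
- The arm moves only by the shell command python3 -m crank 'ROWS' [OPENING] [FORCE]. ROWS is JSON, a list that holds one entry, the list of rows, each a list of 6 numbers: the shift along the tool's x, y, z in m, then the turn, a rotation vector about the tool's x, y, z in rad. A call has 1 to 10 rows; each row is the pose to reach, as a shift and turn from the pose measured when the call began, along the tool's axes at that moment; what a row does not reach only later rows make up. A row lasts 1/8 s, in which the tool goes at most 62.5 mm and 10.7 degrees, less where a joint would pass 70% of its speed; a pose out of reach is approached as far as the arm can. A call with a gripper value outside its range is refused whole. OPENING is the closure, from 0 (fully open) to 1 (shut), set as the call begins (- or left out, the last holds). The fingers move at their own pace and stop on an object; FORCE is the grip in N (left out, the last holds). Time passes only in rows, so rows that repeat a pose let the fingers close. It gives the time, the measured TCP pose, the force and the opening at its end, in the units of the state.
- r.sense(): the state, without advancing time (a new reading comes with each control period).
- r.snapshot(name): name is "scene" or "side" or "wrist"; returns (picture, depth): 480x640x3 uint8, blue, green, red; 480x640 float32, mm along the optical axis (not along the pixel's ray), 0 where there is no reading.
- r.get_calibration(name): a dict with "mtx" (3x3 intrinsics, pixels), "k1" (the pictures are not rectified: a ray, as slopes to the right and down, at radius r is drawn at 1 + k1 r^2 times it, then the intrinsics apply), "cam_to_world" (4x4, takes a point from camera to world coordinates). Camera axes: x right, y down, z forward; pixel columns grow to the right and rows downward; lengths in mm; the calibration is good to about 2 mm. A picture is of the moment at which its call begins: read the wrist's pose just before it. get_calibration takes no time and is no camera call; for the wrist camera it gives the pose at the moment of the call.
- r.hand_in(): hands the job in, once; it reports no verdict.
Trained networks look in the newest picture that a camera, given by its name, has taken for a name from the list of things; names that differ only in an ending like _2 or _b are one class to them, and where a whole thing is asked for, a point or a joint stands for the part that bears it (a point fixed in the world has none). Each returns a list of dicts, best first, with "conf" (0 to 1); they miss things now and then, are a little off and sometimes report something else, mostly with a low value. They report only what shows in the picture. A call takes as long as a camera call. They do not tell look-alikes from the thing itself.
- r.look_for(thing, camera): "extent" ([left, top, right, bottom] in pixels, round what is visible of it).
- r.landmark_of(thing, camera): "pixel" ([column, row] in pixels: a listed point, or the origin of a listed thing).
The state is a dict: "time": time; "joint_pos": joint angles; "qd": joint speeds; "joint_efforts": joint torques, N m; "tool_pos": TCP position; "tcp_rot": TCP orientation; "ft_force": force on the tool from outside, world axes, zero at the start; "wrist_torque": the same for the moment, N m; "finger_gap": finger opening in mm.
Only numpy, scipy, OpenCV 4.12 (cv2) and the standard library are available. Lean on these libraries where they do the work, as an engineer would, in place of code of your own. Each camera call takes 0.05 s, during which the arm holds its last target.

### The job

The sauce box for the third delivery stop goes into the third gap of the staging rack, counted from the end with the blue block. Run a closed fingertip along the top rail from the blue end, touching the yellow pad above the first, then the second, then the third gap and no pad beyond it; then push the black sauce box along the counter into that third gap, between its dividers, until it is fully home against the back stop. Only push the box, do not lift or tip it, leave the other boxes, the beaker and the bottle where they are, and finish clear of everything.

Things in the scene. Friction and masses are not known exactly. Their poses are not given: they have to be found in the camera images.
- rack: Fixed aluminium divider rack on the counter. x points away from the robot, into the gaps; y along the rack to the left; origin at counter height, below the rail's middle. Dividers 6 mm thick, 50 mm high, at y = 0, +-70, +-140, +-210 mm make six gaps 64 mm clear, centred at y = +-35, +-105, +-175 mm. Gaps are open to the robot, from x = -28 mm (rounded divider edges); no floor
- rail (a point): Middle of the top face of the rack's straight flat rail, which lies along rack y on top of all dividers; 24 mm wide (rack x -12 to +12 mm), underside 50 mm and top 60 mm above the counter
- back_stop (a point): Middle of the back stop, a wall 50 mm high closing the far end of all gaps; the point lies on its face towards the robot, at rack x = +45 mm, 19 mm above the counter. A box fully home touches it: its centre is then at rack x = +7 mm and its near end sticks out 3 mm in front of the dividers
- blue_end: Blue upright block, 40 x 22 x 70 mm high, fixed on the counter at one end of the rack (rack y = +226 or -226 mm; it may be either end): counting starts here. Origin at the centre of its underside
- white_end: White upright block of the same shape at the other end of the rack. Origin at the centre of its underside
- sauce_box: Loose closed black sauce box, 76 mm long (its x) x 50 mm wide (its y) x 38 mm high, 0.1 to 0.22 kg, standing on the counter in front of the rack, its length pointing roughly into the gaps. Origin at the centre of its underside
- white_box: Loose white sauce box of the same shape, already standing in one of the gaps: leave alone. Origin at the centre of its underside
- red_box: Loose red sauce box of the same shape, already standing in another gap: leave alone. Origin at the centre of its underside
- beaker: Loose steel beaker, 68 mm across, 100 mm high, on the counter to one side: leave alone. Origin at the centre of its underside
- bottle: Loose green bottle with white cap, 56 mm across, 140 mm high, on the counter to the other side: leave alone. Origin at the centre of its underside
- pad_a: Yellow pad let flush into the top of the rail above gap number 1 counted from the rack's left (+y) end, NOT necessarily from the blue end; 24 mm (x) x 36 mm (y), rigid. Origin at the centre of its top face, 60 mm above the counter; 34 mm of dark rail lies between pads
- pad_b: Yellow pad let flush into the top of the rail above gap number 2 counted from the rack's left (+y) end, NOT necessarily from the blue end; 24 mm (x) x 36 mm (y), rigid. Origin at the centre of its top face, 60 mm above the counter; 34 mm of dark rail lies between pads
- pad_c: Yellow pad let flush into the top of the rail above gap number 3 counted from the rack's left (+y) end, NOT necessarily from the blue end; 24 mm (x) x 36 mm (y), rigid. Origin at the centre of its top face, 60 mm above the counter; 34 mm of dark rail lies between pads
- pad_d: Yellow pad let flush into the top of the rail above gap number 4 counted from the rack's left (+y) end, NOT necessarily from the blue end; 24 mm (x) x 36 mm (y), rigid. Origin at the centre of its top face, 60 mm above the counter; 34 mm of dark rail lies between pads
- pad_e: Yellow pad let flush into the top of the rail above gap number 5 counted from the rack's left (+y) end, NOT necessarily from the blue end; 24 mm (x) x 36 mm (y), rigid. Origin at the centre of its top face, 60 mm above the counter; 34 mm of dark rail lies between pads
- pad_f: Yellow pad let flush into the top of the rail above gap number 6 counted from the rack's left (+y) end, NOT necessarily from the blue end; 24 mm (x) x 36 mm (y), rigid. Origin at the centre of its top face, 60 mm above the counter; 34 mm of dark rail lies between pads
Things that resemble listed ones, but are neither listed nor needed, are in the scene too. Of the things shaped like the blue_end, the blue one is meant. What is shaped like the sauce_box but orange is not meant.

How it is judged (in metres and radians):
On the way, in this order (a step that is already met when the one before it is completed fails the run):
1. a fingertip touches the pad above the first gap from the blue end (((y of blue_end in the frame of rack above 0 m and contact force between the fingers and pad_a above 0.4 N) or (y of blue_end in the frame of rack below 0 m and contact force between the fingers and pad_f above 0.4 N))), for 0.06 s.
2. a fingertip touches the pad above the second gap from the blue end (((y of blue_end in the frame of rack above 0 m and contact force between the fingers and pad_b above 0.4 N) or (y of blue_end in the frame of rack below 0 m and contact force between the fingers and pad_e above 0.4 N))), for 0.06 s.
3. a fingertip touches the pad above the third gap from the blue end (((y of blue_end in the frame of rack above 0 m and contact force between the fingers and pad_c above 0.4 N) or (y of blue_end in the frame of rack below 0 m and contact force between the fingers and pad_d above 0.4 N))), for 0.06 s.
4. the black box is fully home in the third gap (x of sauce_box in the frame of rack above -0.001 m and angle between the x axis of sauce_box and the x axis of rack, either way round below 0.2 rad and height (world z) of sauce_box below 0.006 m and angle between sauce_box's own z axis and vertical below 0.08 rad and ((y of blue_end in the frame of rack above 0 m and y of sauce_box in the frame of rack between 0.026 and 0.044 m) or (y of blue_end in the frame of rack below 0 m and y of sauce_box in the frame of rack between -0.044 and -0.026 m))), for 0.2 s.
At the end, for the whole second after the job is handed in: The black box rests flat on the counter in the third gap from the blue end (within 9 mm of the gap's centre line, within 0.2 rad of square), its far end no more than 8 mm from the back stop (all of step 4 and linear speed of sauce_box below 0.01 m/s); the robot touches nothing.
It fails at once if the black box is lifted more than 12 mm or tipped (height (world z) of sauce_box above 0.012 m or angle between sauce_box's own z axis and vertical above 0.3 rad).
It fails at once if a pad beyond the third gap is touched ((y of blue_end in the frame of rack above 0 m and (contact force between the fingers and pad_d above 0.4 N or contact force between the fingers and pad_e above 0.4 N or contact force between the fingers and pad_f above 0.4 N)) or (y of blue_end in the frame of rack below 0 m and (contact force between the fingers and pad_a above 0.4 N or contact force between the fingers and pad_b above 0.4 N or contact force between the fingers and pad_c above 0.4 N))).
It fails at once if another box, the beaker or the bottle is moved by more than 15 mm or tipped (distance of any of white_box, red_box, beaker, bottle from where it was at the start of the episode above 0.015 m or angle between any of white_box, red_box, beaker, bottle's own z axis and vertical above 0.3 rad).
It also fails if it takes over 72 s, if anything falls off the work surface, if the arm or the gripper's body presses on something with over 40 N, if the wrist force passes 120 N, or if a joint passes its speed limit or range.

## Working session

There is one attempt and no reset: what is moved stays moved. The work goes in short steps, Python scripts to look and compute and a shell command to move; the robot and the scene stay as the last step left them, time stands still between calls to the robot, and variables do not carry over. Pictures are saved under pics/ and viewed, and the job is handed in when it is done.

```bash
ls; mkdir -p pics; python3 - <<'E'
from bench import r
import cv2
print(r.sense())
for n in ("scene","side"):
    p,d=r.snapshot(n); cv2.imwrite(f"pics/{n}0.png",p)
    c=r.get_calibration(n); print(n,c)
E
```

```text
pics
{'time': 0.0, 'joint_pos': array([-6.83182154e+01,  7.51434132e+00,  8.53300076e+01,  1.21783787e-03,
        8.72631424e+01, -4.89582819e+00]), 'qd': array([-0.05557724,  0.08410007, -0.00030624,  0.06636005, -0.09655125,
       -0.00132747]), 'joint_efforts': array([-3.60005279e-04, -5.69404542e+01, -5.00553238e+01, -4.64662044e-04,
        1.46837987e-02, -1.72670752e-05]), 'tool_pos': array([ 268.23809619, -536.07200559,  230.24546563]), 'tcp_rot': array([-1.79893005e+02, -1.03856721e-02,  2.65775438e+01]), 'ft_force': array([ 0.62540834,  0.55494305, -0.61834398]), 'wrist_torque': array([0.00218227, 0.00186437, 0.01452572]), 'finger_gap': 85.63784716055058}
scene {'mtx': array([[491.4518578 ,   0.        , 318.73213918],
       [  0.        , 491.4518578 , 238.36168173],
       [  0.        ,   0.        ,   1.        ]]), 'k1': -0.06777169273015637, 'cam_to_world': array([[ 6.09593266e-01,  6.76383355e-01, -4.13402477e-01,
         9.19257238e+02],
       [ 7.92613081e-01, -5.11733013e-01,  3.31502379e-01,
        -2.75701733e+02],
       [ 1.26709964e-02, -5.29749829e-01, -8.48059293e-01,
         8.27045730e+02],
       [ 0.00000000e+00,  0.00000000e+00,  0.00000000e+00,
         1.00000000e+00]])}
side {'mtx': array([[475.51886131,   0.        , 311.3356372 ],
       [  0.        , 475.51886131, 239.85036102],
       [  0.        ,   0.        ,   1.        ]]), 'k1': -0.08908248485812954, 'cam_to_world': array([[-9.18649560e-01, -1.83139612e-01,  3.50061234e-01,
         2.55962932e+02],
       [-3.94603572e-01,  4.68540914e-01, -7.90415988e-01,
         6.40409593e+02],
       [-1.92615329e-02, -8.64250713e-01, -5.02692450e-01,
         4.63362427e+02],
       [ 0.00000000e+00,  0.00000000e+00,  0.00000000e+00,
         1.00000000e+00]])}
```

View pics/scene0.png

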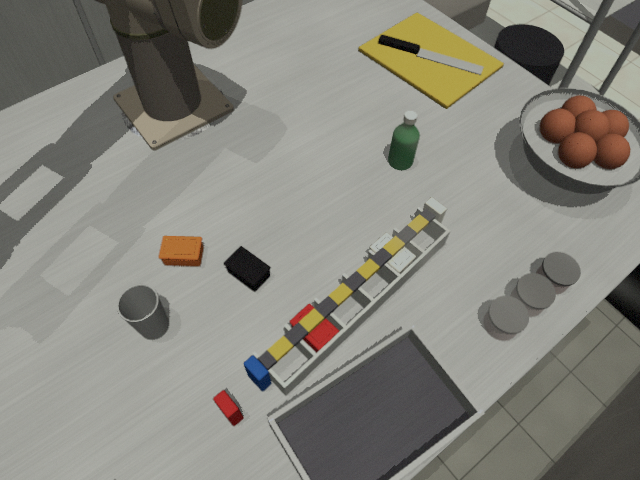

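View pics/side0.png

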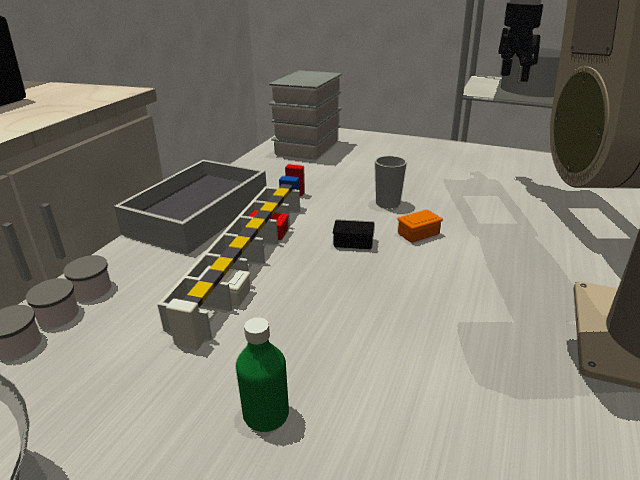

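Candidates in the scene picture: the blue end is the blue block at (258,372). The red block at (228,407) and the white block at (434,210) are look-alikes. The black box is at (247,268), with an orange decoy at (181,250), and red (312,325) and white (400,258) boxes stand in gaps. Next I'll measure and check crops.

```bash
cat > h.py <<'E'
import numpy as np, cv2
from bench import r
def und(c,uv):
    uv=np.asarray(uv,float).reshape(-1,2); m=c['mtx']
    d=np.array([c['k1'],0,0,0,0.]);
    return cv2.undistortPoints(uv.reshape(-1,1,2),m,d).reshape(-1,2)
def on_plane(c,uv,z):
    s=und(c,uv); T=c['cam_to_world']
    d=np.c_[s,np.ones(len(s))]@T[:3,:3].T
    t=(z-T[2,3])/d[:,2]
    return T[:3,3]+d*t[:,None]
def deproj(c,uv,dep):
    s=und(c,uv); T=c['cam_to_world']
    return (np.c_[s,np.ones(len(s))]*np.asarray(dep).reshape(-1,1))@T[:3,:3].T+T[:3,3]
def cloud(c,d):
    v,u=np.nonzero(d>0); return u,v,deproj(c,np.c_[u,v],d[v,u])
def project(c,P):
    T=np.linalg.inv(c['cam_to_world']); q=np.asarray(P,float).reshape(-1,3)@T[:3,:3].T+T[:3,3]
    s=q[:,:2]/q[:,2:]; k=1+c['k1']*(s**2).sum(1,keepdims=True)
    return (s*k)@c['mtx'][:2,:2].T+c['mtx'][:2,2]
E
python3 - <<'E'
from h import *
for n in("scene","side"):
    p,d=r.snapshot(n); c=r.get_calibration(n)
    hsv=cv2.cvtColor(p,cv2.COLOR_BGR2HSV)
    m=((hsv[...,0]>18)&(hsv[...,0]<32)&(hsv[...,1]>150)&(hsv[...,2]>90)).astype(np.uint8)
    k,l,s,ce=cv2.connectedComponentsWithStats(m)
    pts=[]
    for i in range(1,k):
        if s[i,4]>60 and s[i,4]<1500:
            q=on_plane(c,ce[i],60)[0]; v,u=np.nonzero(l==i); dd=d[v,u]; P=deproj(c,np.c_[u,v][dd>0],dd[dd>0])
            print(n,'pad',ce[i].round(1),s[i,4],q.round(1),'depth med',np.median(P,0).round(1))
            if abs(np.median(P[:,2])-60)<12: pts.append(q[:2])
    pts=np.array(pts); 
    if len(pts)>2:
        ctr=pts.mean(0); w=np.linalg.svd(pts-ctr)[2][0]; print('ctr',ctr,'dir',w,np.degrees(np.arctan2(w[1],w[0])), np.sort((pts-ctr)@w))
    u,v,P=cloud(c,d)
    V=p[v,u].max(1).astype(int)
    for nm,cond in (('black',(V<60)&(P[:,2]>32)&(P[:,2]<44)&(abs(P[:,0]-450)<150)&(abs(P[:,1]+200)<250)),
       ('blue',(hsv[v,u,0]>100)&(hsv[v,u,0]<125)&(hsv[v,u,1]>150)&(P[:,2]>64))):
        A=P[cond]; 
        if len(A)<20: print(nm,len(A)); continue
        print(n,nm,len(A),A.mean(0).round(1),cv2.minAreaRect(A[:,:2].astype(np.float32)))
    for t in ('sauce_box','blue_end','rail','beaker','bottle'):
        print(t,[(round(x['conf'],2),np.round(x['pixel'],1), on_plane(c,x['pixel'],60 if t=='rail' else 0)[0].round(0)) for x in r.landmark_of(t,n)][:3])
p,d=r.snapshot('scene')
cv2.imwrite('pics/crop.png',cv2.resize(p[180:430,130:460],None,fx=2.4,fy=2.4,interpolation=cv2.INTER_CUBIC))
E
```

```text
scene pad [368.5 269. ] 166 [649.5  55.6  60. ] depth med [649.2  55.9  59.2]
scene pad [341.3 294.3] 139 [658.8 -14.2  60. ] depth med [659.5 -13.8  59.1]
scene pad [311.7 320.1] 150 [665.8 -83.4  60. ] depth med [665.6 -82.4  59.1]
scene pad [281.2 350. ] 104 [ 677.3 -153.9   60. ] depth med [ 678.1 -154.9   58.9]
ctr [662.87306937 -48.97811472] dir [ 0.12859786 -0.99169682] -82.61142453684964 [-105.37498413  -35.05294134   34.51720769  105.91071778]
scene black 968 [ 501.5 -110.4   36.7] ((515.106201171875, -178.01878356933594), (74.7186050415039, 195.90475463867188), 12.173131942749023)
scene blue 332 [ 680.1 -203.9   69.1] ((679.4380493164062, -203.61154174804688), (38.81203079223633, 21.841249465942383), 7.836729526519775)
sauce_box [(0.85, array([186. , 255.3]), array([ 391., -182.,    0.])), (0.76, array([246.8, 269.2]), array([ 488., -104.,    0.])), (0.29, array([280.5, 348.9]), array([ 656., -144.,    0.]))]
blue_end [(0.8, array([257.8, 379.4]), array([ 677., -206.,    0.])), (0.62, array([232.4, 410.9]), array([ 695., -268.,    0.]))]
rail [(0.58, array([356. , 277.3]), 
[... 891 characters left out ...]
(497.2335510253906, -185.66653442382812), (226.5472869873047, 79.56897735595703), 89.07701873779297)
side blue 339 [ 758.1 -313.7  233.7] ((750.1760864257812, -338.55224609375), (662.5911254882812, 1396.4097900390625), 78.97915649414062)
sauce_box [(0.96, array([353.6, 241.5]), array([ 500., -112.,    0.])), (0.89, array([418.9, 231. ]), array([ 393., -199.,    0.])), (0.2, array([268.2, 205.7]), array([ 728., -192.,    0.]))]
blue_end [(0.52, array([297.6, 191.3]), array([ 699., -286.,    0.]))]
rail [(0.66, array([247.5, 232.1]), array([652.,  22.,  60.]))]
beaker [(0.66, array([389.5, 201.5]), array([ 483., -309.,    0.]))]
bottle [(0.62, array([266.9, 415.2]), array([463., 315.,   0.]))]
```

View pics/crop.png

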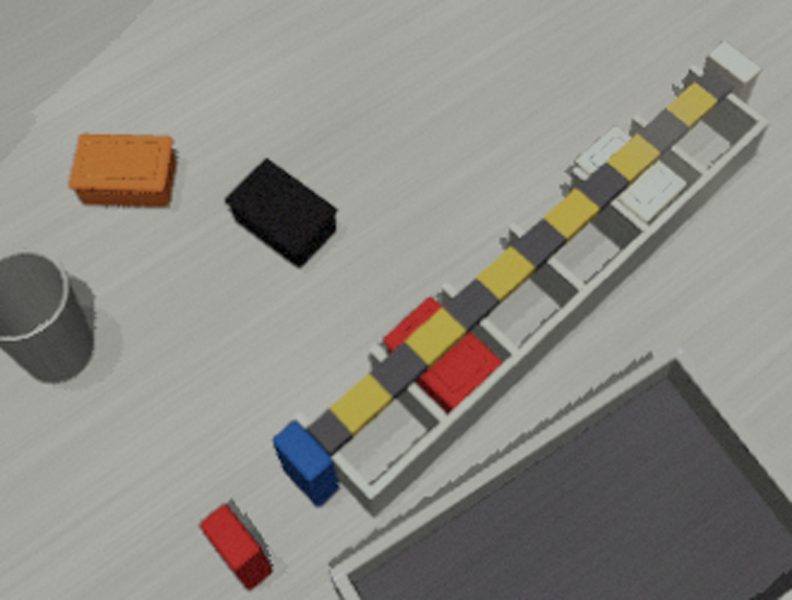

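Crop: blue block (258,372) ends the rack on the −y side and the red look-alike stands loose beyond it. The red box is in gap 2, gap 3 is empty and the white box is in gap 5. So the pads in order are f, e, d, and pad d is at about (657,−14). Both cameras agree to 2 mm. Next I'll get the box pose and the first move.

```bash
cat >> h.py <<'E'
from scipy.spatial.transform import Rotation as Ro
O=np.array([653.2,20.6]); YAW=7.0
def rk(x,y,z):
    a=np.radians(YAW); return np.array([O[0]+x*np.cos(a)-y*np.sin(a),O[1]+x*np.sin(a)+y*np.cos(a),z])
def inrack(P):
    a=np.radians(YAW); P=np.atleast_2d(P); d=P[:,:2]-O
    return np.c_[d[:,0]*np.cos(a)+d[:,1]*np.sin(a),-d[:,0]*np.sin(a)+d[:,1]*np.cos(a)]
def rel(target,yaw):
    s=r.sense(); R=Ro.from_euler('xyz',s['tcp_rot'],degrees=True)
    t=R.inv().apply(np.asarray(target)-s['tool_pos'])/1000
    v=(R.inv()*Ro.from_euler('xyz',[180,0,yaw],degrees=True)).as_rotvec()
    print('rel m',t.round(4),'rad',v.round(4)); 
def st():
    s=r.sense(); print('t',round(s['time'],2),'tcp',s['tool_pos'].round(1),'rack',inrack(s['tool_pos']).round(1),'rot',s['tcp_rot'].round(1),'F',s['ft_force'].round(1),'gap',round(s['finger_gap'],1),'q',s['joint_pos'].round(0))
def box(n='scene',near=None,rad=90,save=None):
    p,d=r.snapshot(n); c=r.get_calibration(n)
    if save: cv2.imwrite(save,p)
    u,v,P=cloud(c,d); V=p[v,u].max(1).astype(int)
    A=P[(V<60)&(P[:,2]>30)&(P[:,2]<46)&(np.hypot(P[:,0]-near[0],P[:,1]-near[1])<rad)]
    if len(A)<20: print('none',len(A)); return
    (cx,cy),(w,h),a=cv2.minAreaRect(A[:,:2].astype(np.float32))
    if h>w: a-=90; w,h=h,w
    print(n,'box n',len(A),'ctr',round(cx,1),round(cy,1),'mean',A.mean(0).round(1),'size',round(w,1),round(h,1),'yaw',round((a+90)%180-90,1),'rack',inrack([[cx,cy]]).round(1))
E
python3 - <<'E'
from h import *
for n in('scene','side'): box(n,(495,-105),65)
for t in (rk(0,-175,150),): print(t); rel(t,7)
st()
E
```

```text
scene box n 967 ctr 499.5 -107.6 mean [ 501.4 -108.4   36.7] size 74.3 51.1 yaw 14.9 rack [[-168.2 -108.6]]
side box n 545 ctr 499.4 -103.4 mean [497.3 -98.6  37.5] size 73.8 48.6 yaw 16.9 rack [[-167.8 -104.3]]
[ 674.5271351  -153.09557654  150.        ]
rel m [ 0.5348 -0.1613  0.0813] rad [0.     0.     0.3416]
t 0.85 tcp [ 268.4 -536.6  231.3] rack [[-449.8 -506.2]] rot [180.    0.   26.6] F [-0.3  0.7  0.2] gap 85.5 q [-68.   7.  85.  -0.  87.  -5.]
```

```bash
python3 -m crank '[[[0.055,-0.016,0,0,0,0.04],[0.11,-0.032,0,0,0,0.08],[0.165,-0.05,0,0,0,0.12],[0.22,-0.066,0,0,0,0.16],[0.275,-0.083,0,0,0,0.2],[0.33,-0.1,0,0,0,0.24],[0.385,-0.116,0,0,0,0.28],[0.44,-0.133,0.01,0,0,0.31],[0.495,-0.149,0.03,0,0,0.34],[0.535,-0.161,0.05,0,0,0.342]]]' 1 40; python3 - <<'E'
from h import *
st()
p,d=r.snapshot('wrist');cv2.imwrite('pics/w1.png',p); rel(rk(0,-175,100),7)
E
```

```text
time: 2.1
tool_pos: [676.5, -151.2, 180.9]
tcp_rot: [180.0, -0.0, 7.0]
ft_force: [-0.4, -0.8, 0.2]
finger_gap: 0.0
t 2.1 tcp [ 676.5 -151.2  180.9] rack [[   2.2 -173.3]] rot [180.  -0.   7.] F [-0.4 -0.8  0.2] gap 0.0 q [-17.  23.  72.   0.  85.  66.]
rel m [-0.0035  0.0063  0.0765] rad [-0.0038  0.002   0.0032]
```

View pics/w1.png

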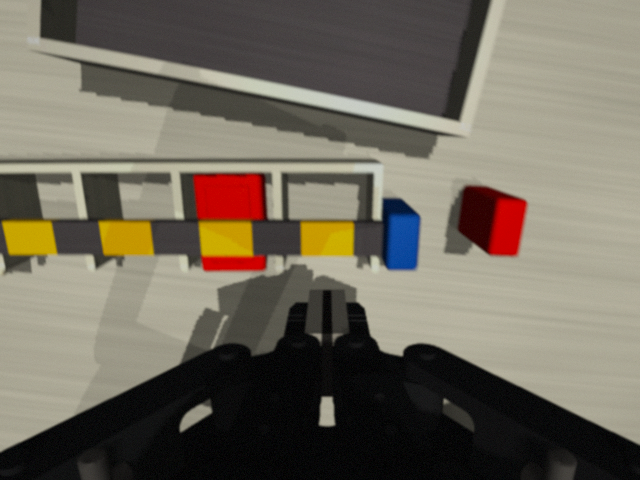

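The wrist view shows the blue block at (400,235), with pads f (328,238), e (227,238), d (127,238) and c (30,238). The rail runs level in the picture, so the yaw is right. I'll check the pad positions from here.

```bash
python3 - <<'E'
from h import *
c=r.get_calibration('wrist'); p,d=r.snapshot('wrist')
hsv=cv2.cvtColor(p,cv2.COLOR_BGR2HSV)
m=((hsv[...,0]>18)&(hsv[...,0]<32)&(hsv[...,1]>150)&(hsv[...,2]>90)).astype(np.uint8)
k,l,s,ce=cv2.connectedComponentsWithStats(m)
for i in range(1,k):
    if s[i,4]>200:
        q=on_plane(c,ce[i],60); print(ce[i].round(1),s[i,:4],q.round(1),inrack(q).round(1),d[int(ce[i][1]),int(ce[i][0])])
st(); rel(rk(0,-175,100),7)
E
```

```text
[ 33.1 241. ] [  5 223  57  37] [[647.7  54.6  60. ]] [[-1.3 34.4]] 269.47375
[131.2 241.5] [103 224  57  36] [[656.1 -14.9  60. ]] [[ -1.4 -35.5]] 269.93506
[232.2 242.1] [204 225  56  36] [[664.5 -84.2  60. ]] [[  -1.5 -105.4]] 269.4654
[334.7 242.5] [308 225  55  36] [[ 673.  -153.4   60. ]] [[  -1.6 -175.1]] 269.43387
t 2.2 tcp [ 675.6 -148.7  177. ] rack [[   1.6 -170.8]] rot [-179.8    0.2    7.2] F [-0.9  0.6 -1.2] gap 0.1 q [-17.  23.  72.   0.  85.  66.]
rel m [-0.0013  0.0045  0.077 ] rad [-0.0033  0.004   0.0039]
```

Pad positions agree within 2 mm. Lowering over pad f.

```bash
python3 -m crank '[[[-0.001,0.0045,0.03,0,0,0],[-0.001,0.0045,0.06,0,0,0],[-0.001,0.0045,0.09,0,0,0],[-0.001,0.0045,0.107,0,0,0],[-0.001,0.0045,0.107,0,0,0],[-0.001,0.0045,0.107,0,0,0]]]'; python3 -c "
from h import *
st();rel(rk(-.5,-175,60),7)"
```

```text
time: 2.95
tool_pos: [675.6, -153.5, 71.8]
tcp_rot: [-179.9, 0.1, 7.2]
ft_force: [0.8, 0.4, 1.5]
finger_gap: 0.0
t 2.95 tcp [ 675.6 -153.5   71.8] rack [[   1.  -175.5]] rot [-1.799e+02  1.000e-01  7.200e+00] F [0.8 0.4 1.5] gap 0.0 q [-17.  28.  77.   0.  75.  66.]
rel m [-0.0015 -0.0005  0.0118] rad [-0.0023  0.002   0.0037]
```

```bash
python3 -m crank '[[[-0.0015,-0.0005,0.005,0,0,0],[-0.0015,-0.0005,0.009,0,0,0],[-0.0015,-0.0005,0.012,0,0,0],[-0.0015,-0.0005,0.0135,0,0,0],[-0.0015,-0.0005,0.0135,0,0,0]]]'; python3 -c "
from h import *
for i in range(1): st()"
```

```text
time: 3.58
tool_pos: [674.1, -153.2, 60.1]
tcp_rot: [-179.9, 0.1, 7.2]
ft_force: [-6.5, 1.4, 12.3]
finger_gap: -0.1
t 3.58 tcp [ 674.1 -153.2   60.1] rack [[  -0.4 -175. ]] rot [-1.799e+02  1.000e-01  7.200e+00] F [-6.5  1.4 12.3] gap -0.1 q [-17.  29.  78.   0.  74.  66.]
```

Firm contact on pad f (12 N at z 60.1). Sliding to pad e.

```bash
python3 -m crank '[[[0,-0.008,0.0012,0,0,0],[0,-0.016,0.0012,0,0,0],[0,-0.024,0.0012,0,0,0],[0,-0.032,0.0012,0,0,0],[0,-0.04,0.0012,0,0,0],[0,-0.048,0.0012,0,0,0],[0,-0.056,0.0012,0,0,0],[0,-0.064,0.0012,0,0,0],[0,-0.07,0.0012,0,0,0],[0,-0.07,0.0013,0,0,0]]]'; python3 -c "
from h import *
st();rel(rk(-.5,-35,60),7)"
```

```text
time: 4.82
tool_pos: [666.2, -83.4, 60.1]
tcp_rot: [-179.9, -0.0, 7.3]
ft_force: [-1.2, -1.3, 8.4]
finger_gap: -0.0
t 4.83 tcp [666.2 -83.4  60.1] rack [[   0.2 -104.8]] rot [-179.9   -0.     7.3] F [-1.2 -1.3  8.4] gap -0.0 q [-12.  26.  82.   0.  72.  71.]
rel m [-0.0004 -0.0698  0.0002] rad [-0.0013 -0.0001  0.0044]
```

On pad e with 8.4 N. On to pad d.

```bash
python3 -m crank '[[[0,-0.008,0.0013,0,0,0],[0,-0.016,0.0013,0,0,0],[0,-0.024,0.0013,0,0,0],[0,-0.032,0.0013,0,0,0],[0,-0.04,0.0013,0,0,0],[0,-0.048,0.0013,0,0,0],[0,-0.056,0.0013,0,0,0],[0,-0.064,0.0013,0,0,0],[0,-0.069,0.0013,0,0,0],[0,-0.069,0.0013,0,0,0]]]'; python3 -c "
from h import *
st();rel(rk(-.5,-35,60),7)"
```

```text
time: 6.08
tool_pos: [658.4, -14.7, 60.1]
tcp_rot: [-180.0, -0.1, 7.3]
ft_force: [0.2, -0.3, 6.1]
finger_gap: -0.1
t 6.08 tcp [658.4 -14.7  60.1] rack [[  0.8 -35.6]] rot [-1.8e+02 -1.0e-01  7.3e+00] F [ 0.2 -0.3  6.1] gap -0.1 q [-6. 24. 84.  0. 72. 77.]
rel m [-0.0013 -0.0006  0.0001] rad [-0.0005 -0.0023  0.0049]
```

Pad d touched with 6 N. Lifting clear, then I'll go beside the black box with the fingers partly open as a two-point pusher.

```bash
python3 -m crank '[[[0,0,-0.04,0,0,0],[0,0,-0.09,0,0,0],[-0.035,0.03,-0.09,0,0,-0.18],[-0.07,0.055,-0.09,0,0,-0.36],[-0.1,0.08,-0.09,0,0,-0.54],[-0.13,0.1,-0.09,0,0,-0.72],[-0.15,0.12,-0.09,0,0,-0.9],[-0.168,0.132,-0.09,0,0,-1.08],[-0.168,0.132,-0.09,0,0,-1.26],[-0.168,0.132,-0.09,0,0,-1.44]]]' 0.65; python3 -c "
from h import *
st();rel(rk(-168,-168,60),97);rel(rk(-168,-168,12),97);box('side',(495,-105),65)
p,d=r.snapshot('side');cv2.imwrite('pics/s2.png',p)"
```

```text
time: 7.32
tool_pos: [507.7, -166.6, 149.1]
tcp_rot: [179.9, -0.1, 90.1]
ft_force: [0.3, -0.6, -0.0]
finger_gap: 30.0
t 7.33 tcp [ 507.7 -166.6  149.1] rack [[-167.2 -168.1]] rot [ 1.799e+02 -1.000e-01  9.010e+01] F [ 0.3 -0.6 -0. ] gap 30.0 q [-24.   0. 101.   0.  78. -24.]
rel m [-0.0002 -0.001   0.0891] rad [ 0.0017 -0.0014 -0.1205]
rel m [-0.0002 -0.001   0.1371] rad [ 0.0017 -0.0014 -0.1205]
side box n 548 ctr 498.8 -103.0 mean [497.3 -98.4  37.6] size 74.1 46.9 yaw 15.7 rack [[-168.3 -103.9]]
```

```bash
python3 -m crank '[[[0,0,0.03,0,0,-0.06],[0,-0.001,0.07,0,0,-0.12],[0,-0.001,0.11,0,0,-0.12],[0,-0.001,0.13,0,0,-0.12],[0,-0.001,0.137,0,0,-0.12],[0,-0.001,0.137,0,0,-0.12]]]'; python3 -c "
from h import *
st();rel(rk(-168,-71,12),97)
p,d=r.snapshot('scene');cv2.imwrite('pics/s3.png',p[150:450,80:480])"
```

```text
time: 8.18
tool_pos: [507.1, -166.0, 12.2]
tcp_rot: [179.9, -0.1, 96.7]
ft_force: [-0.2, 0.1, -0.0]
finger_gap: 30.0
t 8.18 tcp [ 507.1 -166.    12.2] rack [[-167.7 -167.4]] rot [ 1.799e+02 -1.000e-01  9.670e+01] F [-0.2  0.1 -0. ] gap 30.0 q [-24.  10. 107.   0.  63. -30.]
rel m [ 0.0964 -0.0008  0.0003] rad [ 0.0014 -0.0015 -0.0052]
```

View pics/s3.png

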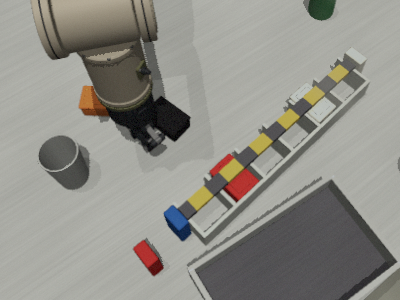

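The gripper (crop 145,135) stands on the −y side of the black box, with the beaker and orange box clear. Pushing sideways.

```bash
python3 -m crank '[[[0.012,-0.001,0,0,0,-0.005],[0.02,-0.001,0,0,0,-0.005],[0.026,-0.001,0,0,0,-0.005],[0.032,-0.001,0,0,0,-0.005],[0.038,-0.001,0,0,0,-0.005],[0.044,-0.001,0,0,0,-0.005],[0.05,-0.001,0,0,0,-0.005],[0.056,-0.001,0,0,0,-0.005],[0.062,-0.001,0,0,0,-0.005],[0.068,-0.001,0,0,0,-0.005]]]'; python3 -c "
from h import *
st();box('side',rk(-165,-80,0),75,'pics/s4.png');rel(rk(-168,-71,12),97)"
```

```text
time: 9.48
tool_pos: [498.7, -98.5, 13.0]
tcp_rot: [179.9, -0.0, 97.0]
ft_force: [-0.6, -1.9, 1.2]
finger_gap: 30.1
t 9.47 tcp [498.7 -98.5  13. ] rack [[-167.9  -99.4]] rot [179.9  -0.   97. ] F [-0.6 -1.9  1.2] gap 30.1 q [-17.   6. 111.   0.  63. -24.]
side box n 700 ctr 497.1 -68.8 mean [494.8 -59.3  37.7] size 75.0 64.7 yaw 7.3 rack [[-165.8  -69.8]]
rel m [ 0.0277 -0.0001  0.0009] rad [ 0.0023 -0.0014  0.0004]
```

View pics/s4.png

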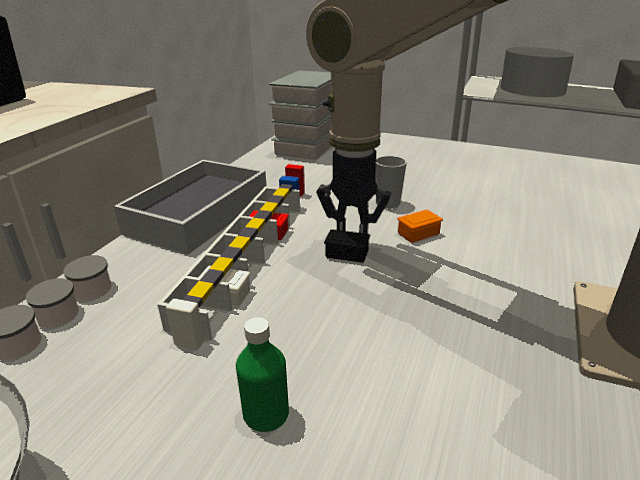

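The box (345,247) is now squared against the two fingers, at yaw 7.3°. Pushing the rest of the way.

```bash
python3 -m crank '[[[0.006,0,0,0,0,0],[0.012,0,0,0,0,0],[0.018,0,0,0,0,0],[0.024,0,0,0,0,0],[0.0275,0,0,0,0,0],[0.0275,0,0,0,0,0],[0.015,0,0,0,0,0],[-0.01,0,0,0,0,0],[-0.03,0,0,0,0,0]]]'; python3 -c "
from h import *
st();box('side',rk(-165,-38,0),60,'pics/s5.png')"
```

```text
time: 10.65
tool_pos: [502.3, -129.2, 12.8]
tcp_rot: [179.9, -0.1, 97.0]
ft_force: [-0.8, -0.2, -0.4]
finger_gap: 29.7
t 10.65 tcp [ 502.3 -129.2   12.8] rack [[-168.  -130.3]] rot [ 1.799e+02 -1.000e-01  9.700e+01] F [-0.8 -0.2 -0.4] gap 29.7 q [-20.   8. 109.   0.  63. -27.]
side box n 691 ctr 492.1 -31.8 mean [490.2 -27.3  37.6] size 74.5 49.3 yaw 6.9 rack [[-166.3  -32.3]]
```

Side view: box at rack (−166, −32), yaw 6.9°, lined up with the gap. Going around behind it.

```bash
python3 -m crank '[[[0,0,-0.045,0,0,0],[0,0,-0.095,0,0,0],[0.02,-0.015,-0.1,0,0,0.18],[0.04,-0.03,-0.1,0,0,0.36],[0.06,-0.045,-0.1,0,0,0.54],[0.08,-0.06,-0.1,0,0,0.72],[0.096,-0.072,-0.1,0,0,0.9],[0.096,-0.072,-0.1,0,0,1.08],[0.096,-0.072,-0.1,0,0,1.26],[0.096,-0.072,-0.1,0,0,1.44]]]' 0.82; python3 -c "
from h import *
st();box('scene',rk(-165,-38,0),60,'pics/s6.png');rel(rk(-240,-34,12),7)"
```

```text
time: 11.95
tool_pos: [419.4, -45.1, 112.9]
tcp_rot: [180.0, -0.2, 14.1]
ft_force: [-0.2, -0.0, -0.2]
finger_gap: 15.3
t 11.95 tcp [419.4 -45.1 112.9] rack [[-240.1  -36.7]] rot [180.   -0.2  14.1] F [-0.2 -0.  -0.2] gap 15.3 q [-13. -16. 120.   0.  76.  63.]
scene box n 897 ctr 493.0 -34.6 mean [495.  -36.1  36.8] size 76.0 50.8 yaw 7.3 rack [[-165.8  -35.3]]
rel m [ 1.000e-04 -2.700e-03  1.009e-01] rad [ 0.0002 -0.0029  0.1144]
```

View pics/s6.png

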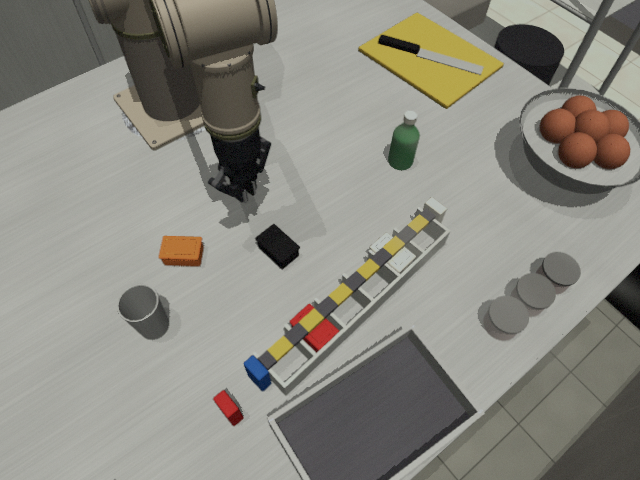

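Box (278,246) lies in line with gap 3, and the scene camera gives rack y = −35.3. Lowering behind it.

```bash
python3 -m crank '[[[0,-0.002,0.02,0,0,0.114],[0,-0.002,0.06,0,0,0.114],[0,-0.002,0.09,0,0,0.114],[0,-0.002,0.1,0,0,0.114],[0,-0.002,0.1,0,0,0.114]]]'; python3 -c "
from h import *
st();rel(rk(-90,-35,12),7)"
```

```text
time: 12.62
tool_pos: [418.9, -43.2, 12.8]
tcp_rot: [-180.0, -0.1, 7.1]
ft_force: [-0.1, 0.4, 0.5]
finger_gap: 15.2
t 12.62 tcp [418.9 -43.2  12.8] rack [[-240.3  -34.8]] rot [-1.8e+02 -1.0e-01  7.1e+00] F [-0.1  0.4  0.5] gap 15.2 q [-13.  -7. 124.   0.  63.  70.]
rel m [0.1503 0.0004 0.0011] rad [-0.0004 -0.0019  0.0012]
```

```bash
python3 -m crank '[[[0.015,0,0,0,0,0],[0.024,0,0,0,0,0],[0.033,0,0,0,0,0],[0.043,0,0,0,0,0],[0.053,0,0,0,0,0],[0.063,0,0,0,0,0],[0.073,0,0,0,0,0],[0.083,0,0,0,0,0],[0.093,0,0,0,0,0],[0.103,0,0,0,0,0]]]'; python3 -c "
from h import *
st();box('side',rk(-88,-35,0),60,'pics/s7.png');box('scene',rk(-88,-35,0),60,'pics/s7b.png');rel(rk(-42,-35,12),7)"
```

```text
time: 13.88
tool_pos: [521.8, -30.4, 12.9]
tcp_rot: [-180.0, -0.1, 7.1]
ft_force: [-1.0, -0.6, 0.3]
finger_gap: 15.2
t 13.88 tcp [521.8 -30.4  12.9] rack [[-136.6  -34.6]] rot [-1.8e+02 -1.0e-01  7.1e+00] F [-1.  -0.6  0.3] gap 15.2 q [ -9.   8. 109.   0.  63.  74.]
side box n 687 ctr 559.7 -22.2 mean [563.6 -14.9  37.6] size 97.4 48.3 yaw 5.8 rack [[-98. -31.]]
scene box n 1038 ctr 565.1 -25.9 mean [571.8 -26.1  36.8] size 90.3 50.1 yaw 7.3 rack [[-93.1 -35.5]]
rel m [0.0939 0.0004 0.0016] rad [-0.0001 -0.0032  0.0014]
```

View pics/s7.png

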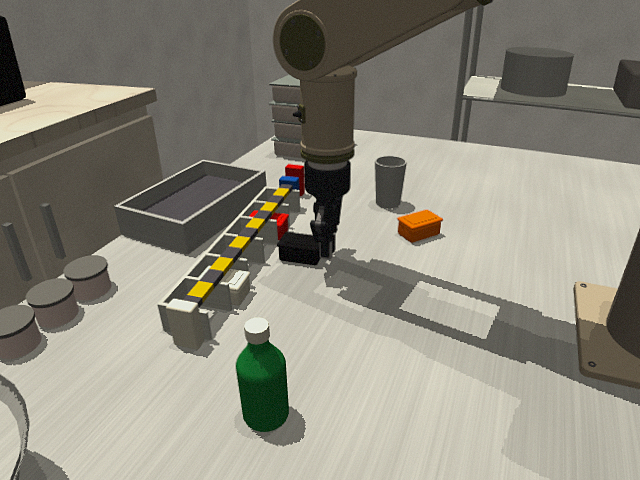

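View pics/s7b.png

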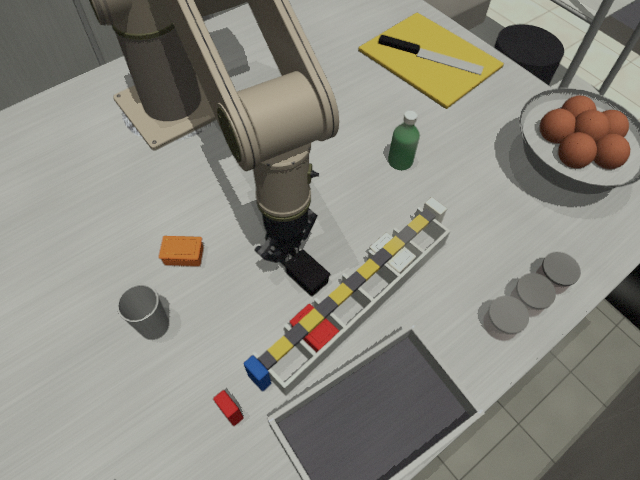

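The box (308,272 in scene) sits straight in front of gap 3 and aligned with it. Pushing in, short of home first.

```bash
python3 -m crank '[[[0.009,0,0.001,0,0,0],[0.018,0,0.001,0,0,0],[0.027,0,0.001,0,0,0],[0.036,0,0.001,0,0,0],[0.045,0,0.001,0,0,0],[0.054,0,0.001,0,0,0],[0.063,0,0.001,0,0,0],[0.071,0,0.001,0,0,0],[0.078,0,0.001,0,0,0],[0.084,0,0.001,0,0,0]]]'; python3 -c "
from h import *
st();rel(rk(-42,-35,12),7)
p,d=r.snapshot('scene');cv2.imwrite('pics/s8.png',cv2.resize(p[180:400,200:480],None,fx=2.5,fy=2.5))"
```

```text
time: 15.22
tool_pos: [606.3, -20.1, 12.5]
tcp_rot: [-180.0, -0.2, 7.1]
ft_force: [-1.0, 0.1, 0.5]
finger_gap: 15.5
t 15.22 tcp [606.3 -20.1  12.5] rack [[-51.5 -34.6]] rot [-180.    -0.2    7.1] F [-1.   0.1  0.5] gap 15.5 q [-7. 20. 95.  0. 65. 76.]
rel m [0.0095 0.0004 0.0006] rad [-0.0002 -0.0031  0.0015]
```

View pics/s8.png

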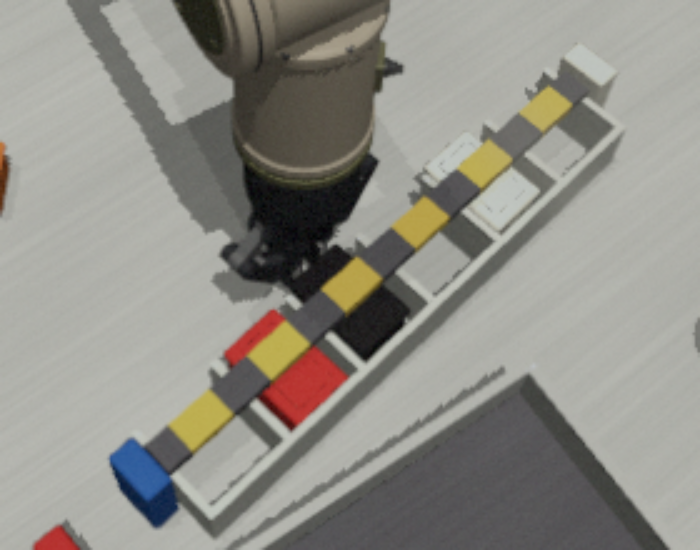

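The box is in gap 3 between its dividers (crop 370,310), not yet at the stop. Pushing gently home.

```bash
python3 -m crank '[[[0.003,0,0,0,0,0],[0.006,0,0,0,0,0],[0.0085,0,0,0,0,0],[0.0105,0,0,0,0,0],[0.0105,0,0,0,0,0]]]'; python3 -c "
from h import *
st()"
```

```text
time: 15.9
tool_pos: [613.9, -19.1, 12.5]
tcp_rot: [-180.0, 0.2, 7.1]
ft_force: [-19.4, -2.3, 13.2]
finger_gap: 15.5
t 15.9 tcp [613.9 -19.1  12.5] rack [[-43.9 -34.6]] rot [-180.     0.2    7.1] F [-19.4  -2.3  13.2] gap 15.5 q [-7. 21. 93. -0. 66. 76.]
```

19 N at the expected depth means it is against the stop. Backing off and checking.

```bash
python3 -m crank '[[[-0.01,0,0,0,0,0],[-0.04,0,0,0,0,0],[-0.08,0,-0.02,0,0,0],[-0.12,0,-0.06,0,0,0],[-0.16,0,-0.11,0,0,0],[-0.2,0,-0.15,0,0,0],[-0.2,0,-0.15,0,0,0]]]'; python3 - <<'E'
from h import *
st()
box('scene',rk(7,-35,0),60,'pics/s9.png');box('side',rk(7,-35,0),60,'pics/s9b.png')
p,d=r.snapshot('scene'); c=r.get_calibration('scene')
# far edge of box / back stop, near end from black mask on z=38
u,v,P=cloud(c,d); R=inrack(P); V=p[v,u].max(1).astype(int)
k=(V<45)&(P[:,2]>33)&(P[:,2]<43)&(abs(R[:,1]+35)<32)&(abs(R[:,0])<70)
print('box top rack x',np.percentile(R[k,0],[0.5,50,99.5]).round(1),'y',np.percentile(R[k,1],[1,99]).round(1),k.sum())
k=(abs(R[:,1]+105)<28)&(P[:,2]>33)&(P[:,2]<43)&(abs(R[:,0])<70); print('red x',np.percentile(R[k,0],[0.5,99.5]).round(1))
a=cv2.resize(p[180:400,200:480],None,fx=2.5,fy=2.5);cv2.imwrite('pics/s10.png',a)
for t in('beaker','bottle'): print(t,[(on_plane(c,x['pixel'],0)[0].round(0)) for x in r.landmark_of(t,'scene')][:1])
E
```

```text
time: 16.77
tool_pos: [417.4, -44.7, 168.3]
tcp_rot: [179.8, -0.3, 7.0]
ft_force: [1.0, -1.2, -0.5]
finger_gap: 15.3
t 16.77 tcp [417.4 -44.7 168.3] rack [[-242.  -36.]] rot [179.8  -0.3   7. ] F [ 1.  -1.2 -0.5] gap 15.3 q [-13. -20. 117.  -0.  82.  70.]
scene box n 609 ctr 660.7 -10.2 mean [669.9 -13.8  36.8] size 70.9 56.9 yaw 7.3 rack [[  3.7 -31.5]]
side box n 273 ctr 663.8 -8.0 mean [652.7 -14.   38.3] size 77.3 75.6 yaw 7.3 rack [[  7.1 -29.7]]
box top rack x [-30.6  19.3  38.4] y [-59.5 -10.7] 571
red x [-34.5  49.5]
beaker [array([ 488., -303.,    0.])]
bottle [array([462., 315.,  -0.])]
```

View pics/s10.png

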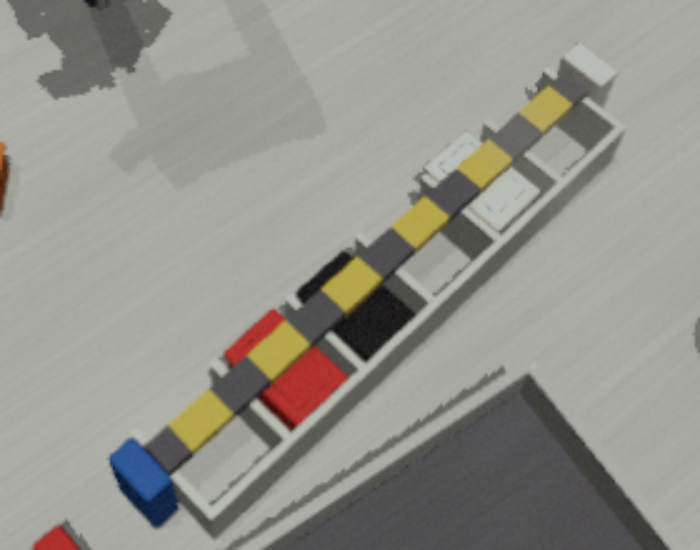

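View pics/s9b.png

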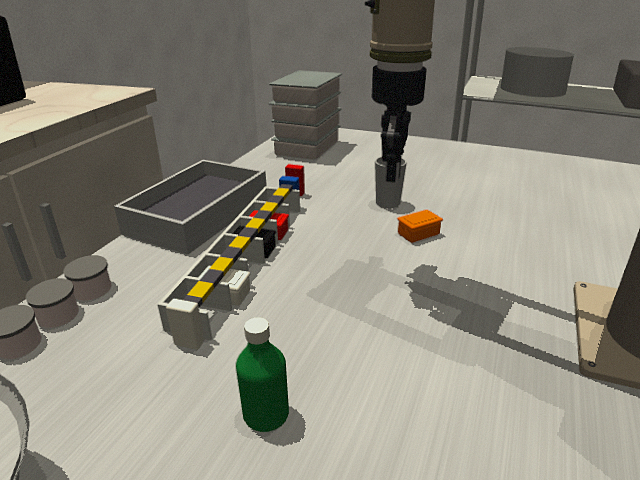

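The box's near end is at rack x = −30.6 mm (−31 when home) and its centre is at y ≈ −35 mm. The neighbouring boxes, beaker and bottle haven't moved, and the arm is clear. Handing in.

```bash
python3 -c "
from h import *
r.hand_in(); st()"
```

```text
the job is handed in; nothing more can be done
the job is handed in; nothing more can be done
```

The black sauce box is in the third gap from the blue end, fully home against the back stop, and the job was handed in at about 17 s of the 72 s allowed.

**Rail:** I ran the closed fingertip along the rail from the blue end, which is the rack's −y end. It pressed pads f, e and d with about 12, 8 and 6 N, and I lifted it at the third pad.

**Push:** With the fingers partly open as a two-point pusher, I slid the box sideways into line with the gap. I then pushed it straight in until the force reached about 19 N at the expected depth.

**Last checks:**
- **Depth:** the scene camera put the box's near end at rack x = −30.6 mm; fully home is −31 mm.
- **Sideways position:** its sides were at y = −59.5 and −10.7 mm, so its centre is about −35 mm. It lies flat at yaw 7.3° against the rack's 7°.
- **Other objects:** the red and white boxes look untouched in the pictures. The beaker and bottle measured within 7 mm of their first positions, which is within the detector's error. The arm finished raised at z = 168 mm, well clear.

**Disagreement:** with the box in the gap, the rectangle fits to its top gave y = −31.5 mm (scene) and −29.7 mm (side). The rail hides part of the box and the fits picked up dark rail edges (wrong sizes), so I relied on the edge measurement instead.

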